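Fasten the hasp of the green instrument case

TASK

The green instrument case is ready to leave the workshop: swing its steel hasp forward over the brass staple so that it lies flat on the latch block. Leave the grey case's hasp as it is.

Things in the scene. Friction and masses are not known exactly. Their poses are not given: they have to be found in the camera images.
- green_case: Green case, lid shut, immovable. Origin: centre of the main box's underside, on the bench; x from the front (latch side, facing the robot) to the back, y left, z up. Main box 130 (x) x 120 (y) x 68 mm high. Green latch block in front, 60 mm wide, x = -67 to -110 mm, top also at z = 68 mm. A brass staple (loop 19 mm wide along y, 5 mm thick) stands on the block at x = -87 mm, top at z = 83 mm.
- green_hasp (a joint): Green case's steel hasp in rad: 0 = flat forward over the staple (its stop), 1.57 = upright, more = leaning back, at most 2.6; starts 1.4 to 2.2. Hinge line along the case's y at x = -55, z = 72 mm. Strap 36 mm wide, 3 mm thick, 63 mm long from hinge to its 6 mm thick rolled end; staple slot 24 to 42 mm, end tab 42 to 63 mm from the hinge. Stiff (0.06 N m): stays where left, 1 to 2 N moves it.
- green_hasp_tip (a point): Middle of the rolled end of the green case's hasp, 60 mm from its hinge line. Axes turn with the hasp: at joint value 0 they are those of the case, x pointing from the end back to the hinge.
- grey_hasp_tip (a point): The same point on the hasp of the grey case, which is alike in every size, stands within the same area of the bench and is to be left alone; its hasp also starts open.

How it is judged (in metres and radians):
At the end, for the whole second after the job is handed in: The green case's hasp lies forward over the staple, within 0.15 rad (about 9 degrees) of flat; the end of the grey case's hasp is within 15 mm of where it was (value of joint green_hasp below 0.15 rad and distance of grey_hasp_tip from where it was at the start of the episode below 0.015 m); the robot touches nothing.
It fails at once if the grey case's hasp is moved (its end by more than 15 mm) (distance of grey_hasp_tip from where it was at the start of the episode above 0.015 m).
It also fails if it takes over 29 s, if anything falls off the work surface, if the arm or the gripper's body presses on something with over 40 N, if the wrist force passes 120 N, or if a joint passes its speed limit or range.

ROBOT

A 7-joint arm with a two-finger parallel gripper is mounted at the origin on the work surface; the furniture and walls round the work are solid. World frame = base frame: x ahead of the robot, y to its left, z up, the work surface at z = 0. Lengths are in mm, angles in degrees, forces in N, time in s.
With the tool pointing down it reaches from about 425 to 875 mm from the base axis. Payload 9.9 kg.
Tool frame: the origin (TCP) lies at the very end of the fingers, on their centre line; the grasp point (between the pads) lies 19 mm behind it; z points along the fingers, y is the direction in which the jaws open and shut (so a half turn about z gives the same grasp; the last joint's range is limited). The gripper opens to 85 mm and grips with 20 to 120 N. Pads are 22 mm wide; open, the fingers measure 114 mm over their backs; the gripper's body (76 mm by 85 mm) begins 54 mm behind the grasp point. The pads swing forward as they close: fully open they stand 13 mm farther back than shut.
Start: joints at [63.839, 32.985, 1.427, 82.34, -0.859, 64.687, -3.237], TCP at [245.856, -628.636, 231.289] pointing down, gripper open.
Joint ranges: [-157.87, 157.87], [-19.46, 123.44], [-87.15, 90], [11.01, 140.99], [-62.26, 242.26], [9.8, 113.94], [-161.44, 161.44]. Speed limits (degrees/s): [127.2, 127.2, 172.46, 172.46, 180, 180, 180].

INTERFACE

Orientations are given as [roll, pitch, yaw] about the fixed x, y, z axes, in that order (R = Rz(yaw) Ry(pitch) Rx(roll)).
In Python, from bench import ctrl, get_image, camera_params, order gives the robot as it stands.
- The arm moves only by the tool carry_out, never from a script. Its arguments are lists of equal length, an entry for each row: "translation": the shift along the tool's x, y, z in cm, a list of three; "twist": the turn, a rotation vector about the tool's x, y, z in rad, a list of three; "grip": the gripper command: -1 is shut, 1 is fully open, values between are in proportion. A call has 1 to 20 rows; each row shifts and turns the pose as measured when the row begins, along the tool's axes as they then stand; what a row does not reach is not made up. A row lasts 1/10 s, in which the tool goes at most 50 mm and 8.59 degrees, less where a joint would pass 70% of its speed; a pose out of reach is approached as far as the arm can. A call with a gripper value outside its range is refused whole. The fingers move at their own pace and stop on an object; "squeeze" is the grip in N (left out, the last holds). Time passes only in rows, so rows that do not move let the fingers close. It gives the time, the measured TCP pose, the force and the opening at its end, in the units of the state.
- ctrl.sense(): the state, without advancing time (a new reading comes with each control period).
- get_image(name): name is "scene" or "side" or "wrist"; returns (picture, depth): 420x560x3 uint8, red, green, blue; 420x560 float32, mm along the optical axis (not along the pixel's ray), 0 where there is no reading.
- camera_params(name): a dict with "mtx" (3x3 intrinsics, pixels), "R" (3x3) and "t" (3): a world point X has camera coordinates R X + t. Camera axes: x right, y down, z forward; pixel columns grow to the right and rows downward; lengths in mm; the calibration is good to about 2 mm. A picture is of the moment at which its call begins: read the wrist's pose just before it. camera_params takes no time and is no camera call; for the wrist camera it gives the pose at the moment of the call.
- order.finish_job(): hands the job in, once; it reports no verdict.
The state is a dict: "time_s": time; "q": joint angles; "joint_vel": joint speeds; "tau": joint torques, N m; "eef_pos": TCP position; "tool_rot": TCP orientation; "ft_force": force on the tool from outside, world axes, zero at the start; "moment": the same for the moment, N m; "width": finger opening in mm.
Only numpy, scipy, OpenCV 4.12 (cv2) and the standard library are available. Lean on these libraries where they do the work, as an engineer would, in place of code of your own. Each camera call takes 0.05 s, during which the arm holds its last target.

## Working session

There is one attempt and no reset: what is moved stays moved. The work goes in short steps, Python scripts to look and compute and a tool call to move; the robot and the scene stay as the last step left them, time stands still between calls to the robot, and variables do not carry over. Pictures are saved under pics/ and viewed, and the job is handed in when it is done.

Besides the shell and the picture viewer there is one more tool, called as a command line: name --argument value ..., lists and objects as JSON in quotes. carry_out: Moves the arm, as the interface text tells. Its arguments: {"type":"object","properties":{"translation":{"type":"array","items":{"type":"array","items":{"type":"number"}}},"twist":{"type":"array","items":{"type":"array","items":{"type":"number"}}},"grip":{"type":"array","items":{"type":"number"}},"squeeze":{"type":"number"}},"required":["translation","twist","grip"]}

```bash
mkdir -p pics; ls; cat > h.py <<'E'
import numpy as np,cv2
from bench import ctrl,get_image,camera_params,order
def grab(n,tag):
    p=camera_params(n);im,d=get_image(n)
    cv2.imwrite(f'pics/{tag}.png',im[:,:,::-1]);np.savez(f'{tag}.npz',im=im,d=d,K=p['mtx'],R=p['R'],t=p['t'])
def load(tag):
    z=np.load(f'{tag}.npz');K,R,t=z['K'],z['R'],np.array(z['t']).ravel()
    d=z['d'];v,u=np.mgrid[:420,:560]
    c=np.stack([(u-K[0,2])/K[0,0]*d,(v-K[1,2])/K[1,1]*d,d],-1)
    return z['im'],d,(c-t)@R,K,R,t
E
python3 - <<'E'
from h import *
s=ctrl.sense();print(s)
for n in('scene','side'):
    grab(n,n+'0');print(camera_params(n))
E
```

```text
pics
{'time_s': 0.0, 'q': array([63.84013702, 33.03111925,  1.42171141, 82.38649462, -0.86016126,
       64.68487736, -3.2381001 ]), 'joint_vel': array([ 0.00373474, -0.03917957, -0.03548455, -0.04839845, -0.04694031,
       -0.02640466, -0.01020479]), 'tau': array([ 6.18602680e-04, -7.65762663e+01,  2.25060582e+00, -2.85968578e+01,
        1.52266386e-02,  1.27066526e-02,  2.49436721e-05]), 'eef_pos': array([ 245.70067563, -628.21695533,  230.45965339]), 'tool_rot': array([-1.79908090e+02,  3.14451349e-03,  2.13606960e+01]), 'ft_force': array([ 0.04141517, -0.75986675, -0.40607882]), 'moment': array([-0.0163192 ,  0.0233343 , -0.01856403]), 'width': 85.61698141041244}
{'mtx': array([[545.35082337,   0.        , 284.95234226],
       [  0.        , 545.35082337, 213.89559944],
       [  0.        ,   0.        ,   1.        ]]), 'R': array([[-0.89473481, -0.44659422, -0.00179634],
       [-0.36754311,  0.73863187, -0.56509736],
       [ 0.25369605, -0.50495204, -0.82502227]]), 't': array([354.0412557 , 360.10471652, 817.33656246])}
{'mtx': array([[436.79027814,   0.        , 277.31499625],
       [  0.        , 436.79027814, 206.65706098],
       [  0.        ,   0.        ,   1.        ]]), 'R': array([[ 0.99984378,  0.0157604 , -0.00800185],
       [ 0.00424449, -0.65354972, -0.75687169],
       [-0.01715821,  0.75671948, -0.65351451]]), 't': array([-469.97036222,  -42.11666517, 1101.30913024])}
```

View pics/scene0.png

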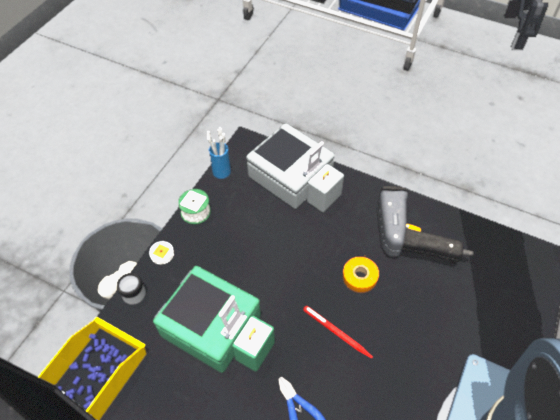

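View pics/side0.png

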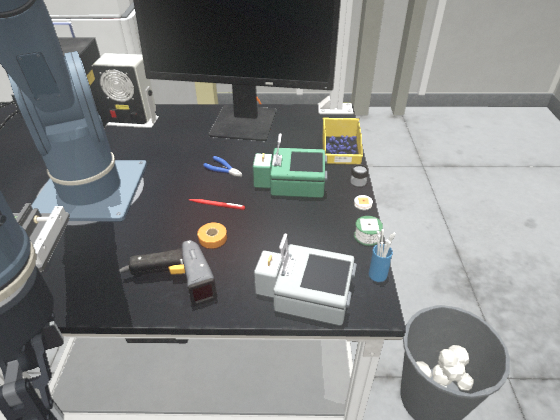

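The scene view shows the green case at about (207,318), its hasp near (232,315) and latch block near (253,342). The grey case is at about (292,165). The side view shows the green hasp almost upright at (279,147).

```bash
python3 - <<'E'
from h import *
for tag in('scene0','side0'):
    im,d,P,K,R,t=load(tag)
    hsv=cv2.cvtColor(im,cv2.COLOR_RGB2HSV)
    m=((hsv[...,0]>65)&(hsv[...,0]<90)&(hsv[...,1]>90)&(d>0)).astype(np.uint8)
    n,l,st,_=cv2.connectedComponentsWithStats(m)
    k=1+np.argmax(st[1:,4]);print(tag,st[k])
    x,y,w,h=st[k,:4]
    m=l==k
    top=m&(abs(P[...,2]-68)<5)
    print(np.median(P[...,2][m]),np.percentile(P[...,2][m],[1,50,90,99]))
    full=np.zeros_like(m);full[y-5:y+h+5,x-5:x+w+5]=1
    top=full&(abs(P[...,2]-68)<6)&(d>0)
    pts=P[top][:,:2].astype(np.float32)
    r=cv2.minAreaRect(pts);print('top rect',r,cv2.boxPoints(r))
    hp=full&(P[...,2]>88)&(d>0)
    if tag=='side0': hp[:130]=0
    q=P[hp];print('hasp pts',len(q));print(np.round(q[np.argsort(-q[:,2])][::max(1,len(q)//25)]),)
    s=im[y-25:y+h+10,x-15:x+w+15];cv2.imwrite(f'pics/{tag}c.png',cv2.resize(s[:,:,::-1],None,fx=5,fy=5,interpolation=2))
E
```

```text
scene0 [ 153  266  121  106 3944]
66.58117757482125 [ 8.49246085 66.58117757 69.36736221 71.06422826]
top rect ((499.4242858886719, 33.50227737426758), (121.00223541259766, 174.27381896972656), 86.52701568603516) [[408.78235  -21.609154]
 [582.73615  -32.166298]
 [590.0662    88.61371 ]
 [416.11243   99.17085 ]]
hasp pts 323
[[477.  41. 137.]
 [478.  51. 135.]
 [473.  30. 135.]
 [475.  22. 134.]
 [476.  19. 134.]
 [478.  25. 133.]
 [478.  50. 133.]
 [474.  38. 132.]
 [473.  20. 130.]
 [474.  43. 127.]
 [473.  29. 125.]
 [474.  49. 124.]
 [473.  18. 122.]
 [472.  29. 120.]
 [474.  33. 118.]
 [474.  36. 117.]
 [473.  49. 115.]
 [472.  48. 111.]
 [470.  22. 107.]
 [469.  21. 103.]
 [471.  50.  99.]
 [471.  47.  96.]
 [469.  26.  95.]
 [472.  37.  94.]
 [469.  39.  93.]
 [469.  41.  91.]
 [470.  47.  90.]]
side0 [275  10   1   1   1]
343.36671753294735 [343.36671753 343.36671753 343.36671753 343.36671753]
top rect ((0.0, 0.0), (0.0, 0.0), 0.0) [[0. 0.]
 [0. 0.]
 [0. 0.]
 [0. 0.]]
hasp pts 0
[]Traceback (most recent call last):
  File "<stdin>", line 19, in <module>
cv2.error: OpenCV(4.12.0) /io/opencv/modules/imgproc/src/resize.cpp:4208: error: (-215:Assertion failed) !ssize.empty() in function 'resize'
```

carry_out --translation '[[3.3,-3.45,0],[3.3,-3.45,0],[3.3,-3.45,0],[3.3,-3.45,0],[3.3,-3.45,0],[3.3,-3.45,0],[3.3,-3.45,0],[3.3,-3.45,0],[3.3,-3.45,0],[3.3,-3.45,0]]' --twist '[[0,0,0],[0,0,0],[0,0,0],[0,0,0],[0,0,0],[0,0,0],[0,0,0],[0,0,0],[0,0,0],[0,0,0]]' --grip '[-1,-1,-1,-1,-1,-1,-1,-1,-1,-1]'

```text
time_s: 1.1
eef_pos: [428.7, -176.5, 226.2]
tool_rot: [-179.8, 0.3, 20.7]
ft_force: [0.7, 0.0, -0.4]
width: 0.1
```

```bash
cat > to.py <<'E'
import sys
from h import *
from scipy.spatial.transform import Rotation as Ro
def to(p,tilt,yaw=-3.5):
    s=ctrl.sense();R0=Ro.from_euler('xyz',s['tool_rot'],degrees=True)
    Rt=Ro.from_euler('xyz',[180,tilt,yaw],degrees=True)
    print('t',s['time_s'],'pos',s['eef_pos'].round(1),s['tool_rot'].round(1),'F',s['ft_force'].round(1),'q',s['q'].round(0),s['width'])
    print('shift cm',(R0.inv().apply(np.array(p)-s['eef_pos'])/10).round(2),'twist',(R0.inv()*Rt).as_rotvec().round(3))
a=list(map(float,sys.argv[1:]))
to(a[:3],a[3])
E
python3 to.py 525 32 230 25
```

```text
t 1.1 pos [ 428.7 -176.5  226.2] [-179.8    0.3   20.7] F [ 0.7  0.  -0.4] q [ 21.  16.  -5. 113.   2.  52. -55.] 0.06031532633585453
shift cm [ 16.37 -16.11  -0.4 ] twist [ 0.089 -0.424  0.416]
```

carry_out --translation '[[3.2,-3.2,0],[3.2,-3.2,0],[3.2,-3.2,0],[3.2,-3.2,0],[3.2,-3.2,0],[0,0,0],[0,0,0],[0,0,0],[0,0,0],[0,0,0],[0,0,0]]' --twist '[[0,0,0],[0,0,0],[0,0,0],[0,0,0],[0,0,0],[0.02,-0.1,0.1],[0.02,-0.1,0.1],[0.02,-0.1,0.1],[0.02,-0.1,0.1],[0.02,-0.05,0.05],[0,0,0]]' --grip '[-1,-1,-1,-1,-1,-1,-1,-1,-1,-1,-1]'

```text
time_s: 2.2
eef_pos: [523.6, 50.1, 224.5]
tool_rot: [179.6, 27.5, -5.9]
ft_force: [0.2, -0.0, -0.1]
width: 0.1
```

```bash
python3 to.py 525 32 120 25
```

```text
t 2.2 pos [523.6  50.1 224.5] [179.6  27.5  -5.9] F [ 0.2 -0.  -0.1] q [  -5.   37.   -3.   83.   -4.   87. -103.] 0.0973049128686876
shift cm [5.12 1.72 9.12] twist [-0.011  0.045 -0.037]
```

carry_out --translation '[[1.3,0.45,2.3],[1.3,0.45,2.3],[1.3,0.45,2.3],[1.2,0.4,2.2],[0,0,0]]' --twist '[[0,0.04,-0.04],[0,0,0],[0,0,0],[0,0,0],[0,0,0]]' --grip '[-1,-1,-1,-1,-1]'

```text
time_s: 2.7
eef_pos: [529.0, 33.1, 117.5]
tool_rot: [-179.1, 24.6, -2.6]
ft_force: [0.3, 0.1, -0.0]
width: -0.0
```

```bash
python3 - <<'E'
from h import *
for n in('scene','side'):
    grab(n,n+'1')
a=load('scene1')[0][250:400,140:300];b=load('side1')[0][90:220,220:360]
o=np.hstack([cv2.resize(a,(400,375)),cv2.resize(b,(400,375))])
cv2.imwrite('pics/c1.png',o[:,:,::-1])
E
python3 to.py 450 34 112 25
```

```text
t 2.8 pos [530.5  34.  120.4] [-179.    24.4   -2.6] F [ 0.4 -0.8  0.1] q [ -3.  41.  -4.  91.  -2.  72. -99.] 0.14532136720876448
shift cm [-6.97  0.43  4.08] twist [-0.01  -0.01   0.015]
```

View pics/c1.png

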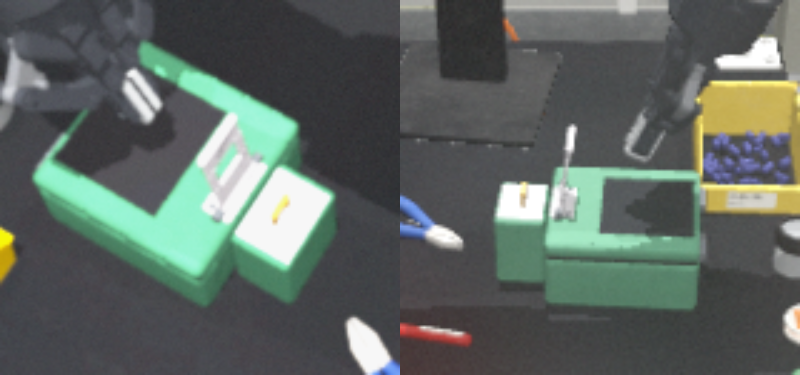

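The fingertips are behind the hasp and lined up with it. The hasp is near upright, about 1.7 rad. I'll push its end tab forward.

carry_out --translation '[[-1.3,0,0.66],[-1.3,0,0.66],[-1.3,0,0.66],[-1.3,0,0.66],[-1.3,0,0.66]]' --twist '[[0,0,0],[0,0,0],[0,0,0],[0,0,0],[0,0,0]]' --grip '[-1,-1,-1,-1,-1]'

```text
time_s: 3.3
eef_pos: [461.4, 39.9, 124.5]
tool_rot: [-178.8, 23.4, -2.2]
ft_force: [1.6, -0.4, 0.6]
width: 0.1
```

```bash
python3 to.py 412 37 103 25
```

```text
t 3.3 pos [461.4  39.9 124.5] [-178.8   23.4   -2.2] F [ 1.6 -0.4  0.6] q [ -4.  35.  -5. 102.  -3.  65. -99.] 0.06166047079810802
shift cm [-3.67  0.56  3.91] twist [-0.011 -0.028  0.021]
```

carry_out --translation '[[-0.4,0.15,1.2],[-0.9,0.15,0.9],[-1.2,0.15,0.9],[-1.2,0.1,0.9]]' --twist '[[0,-0.02,0.02],[0,0,0],[0,0,0],[0,0,0]]' --grip '[-1,-1,-1,-1]'

```text
time_s: 3.7
eef_pos: [414.7, 39.3, 107.0]
tool_rot: [-179.2, 23.9, -3.5]
ft_force: [1.7, -0.2, 0.6]
width: 0.4
```

```bash
python3 - <<'E'
from h import *
for n in('scene','side'):
    grab(n,n+'2')
a=load('scene2')[0][250:400,140:300];b=load('side2')[0][90:220,220:360]
o=np.hstack([cv2.resize(a,(400,375)),cv2.resize(b,(400,375))])
cv2.imwrite('pics/c2.png',o[:,:,::-1])
E
python3 to.py 407 38 78 25
```

```text
t 3.8 pos [413.1  39.2 107.1] [-179.2   24.1   -3.4] F [-0.5 -0.5 -0. ] q [  -4.   34.   -5.  110.   -3.   60. -100.] 0.14031627685765186
shift cm [0.64 0.19 2.9 ] twist [-0.013 -0.016  0.001]
```

View pics/c2.png

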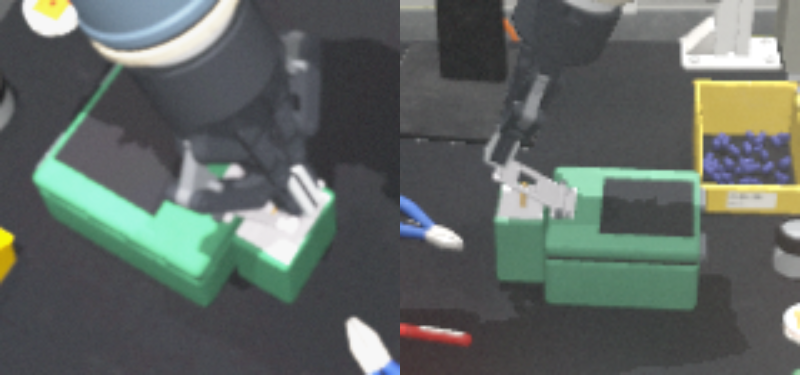

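The hasp is down to about 0.5 rad with the fingertips on its end. Next I'll press it down.

carry_out --translation '[[0.1,0.05,0.8],[0.2,0.05,0.8],[0.2,0.05,0.7],[0.2,0,0.6]]' --twist '[[0,0,0],[0,0,0],[0,0,0],[0,0,0]]' --grip '[-1,-1,-1,-1]'

```text
time_s: 4.2
eef_pos: [410.2, 38.8, 76.4]
tool_rot: [-179.2, 23.9, -3.4]
ft_force: [-0.2, -1.3, 7.3]
width: -0.1
```

```bash
python3 to.py 407 38 77 25
```

```text
t 4.2 pos [410.2  38.8  76.4] [-179.2   23.9   -3.4] F [-0.2 -1.3  7.3] q [  -4.   36.   -5.  112.   -3.   55. -100.] -0.053474949565388806
shift cm [-0.31  0.1   0.07] twist [-0.013 -0.019  0.001]
```

carry_out --translation '[[0.0,0,0.3],[0,0,0.2]]' --twist '[[0,0,0],[0,0,0]]' --grip '[-1,-1]'

```text
time_s: 4.4
eef_pos: [410.1, 38.8, 75.0]
tool_rot: [-179.2, 23.8, -3.5]
ft_force: [0.9, -2.8, 49.8]
width: 0.3
```

carry_out --translation '[[-0.4,0,-0.9],[-1.6,0,-3.6],[-1.6,0,-3.6],[0,0,-4.5],[0,0,-4.5],[4,0,-2],[4,0,-2],[0,0,0]]' --twist '[[0,0,0],[0,0,0],[0,0,0],[0,0,0],[0,0,0],[0,0,0],[0,0,0],[0,0,0]]' --grip '[-1,-1,-1,-1,-1,-1,-1,-1]'

```text
time_s: 5.2
eef_pos: [541.0, 27.3, 255.2]
tool_rot: [-179.2, 23.7, -3.6]
ft_force: [0.5, 0.5, 0.7]
width: -0.1
```

```bash
python3 - <<'E'
from h import *
for n in('scene','side'):
    grab(n,n+'3')
im,d,P,*_=load('scene3')
a=im[250:400,140:300];b=load('side3')[0][90:220,220:360]
o=np.hstack([cv2.resize(a,(400,375)),cv2.resize(b,(400,375))])
cv2.imwrite('pics/c3.png',o[:,:,::-1])
# heights over hasp area
m=(P[...,0]>400)&(P[...,0]<475)&(abs(P[...,1]-38)<16)&(P[...,2]>60)&(P[...,2]<150)&(d>0)
for x in range(400,475,6):
    k=m&(abs(P[...,0]-x)<3)
    if k.any(): print(x,k.sum(),np.percentile(P[...,2][k],[5,50,95]).round(1))
g0=load('scene0');g1=load('scene3')
def tip(g):
    P=g[2];k=(P[...,2]>115)&(P[...,2]<145)&(P[...,1]<-150)&(P[...,1]>-450)&(P[...,0]>300)&(P[...,0]<650)&(g[1]>0)
    k[:, :290]=0;k[:,340:]=0;k[:130]=0;k[200:]=0
    return k.sum(),P[k].mean(0)
print('grey',tip(g0),tip(g1))
E
python3 to.py 407 38 77 25
```

```text
406 64 [72.3 74.7 76.9]
412 72 [70.7 73.5 75.7]
418 77 [71.4 73.6 76.1]
424 68 [70.  73.4 75.8]
430 79 [66.5 70.  77. ]
436 84 [67.3 74.2 84. ]
442 75 [67.4 72.  75.8]
448 72 [70.9 73.5 75.3]
454 78 [71.2 73.6 76.2]
460 76 [67.9 73.6 76. ]
466 80 [71.1 74.8 77.7]
472 51 [68.  70.2 75.9]
grey (np.int64(102), array([ 486.70276274, -305.60048864,  128.66335667])) (np.int64(104), array([ 486.76382501, -305.36016784,  128.43870067]))
t 5.3 pos [537.   27.7 255.1] [-179.2   23.9   -3.5] F [-0.9  0.1 -0.1] q [ -3.  34.  -3.  81.  -3.  88. -99.] -0.14130627008307048
shift cm [-4.69  0.05 21.57] twist [-0.013 -0.019 -0.   ]
```

View pics/c3.png

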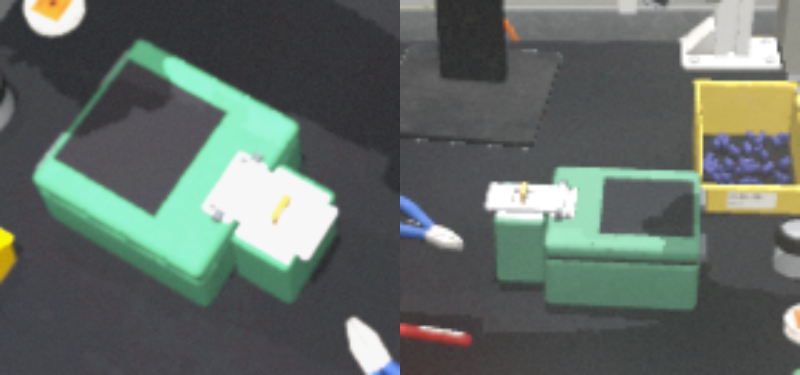

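The hasp lies flat over the staple: the strap reads 73.5 mm high along its whole length, and the staple shows through the slot. The grey hasp hasn't moved, and the arm is clear of everything.

```bash
python3 -c "
from h import *
order.finish_job()"
```

```text
the job is handed in; nothing more can be done
```

The green case's hasp is closed, and I handed the job in at about 5.3 s. I pushed the hasp forward from about 1.7 rad with the shut fingertips, pressed its end tab down to the stop, then backed the arm off.

- **Green hasp:** the strap's top reads about 73.5 mm high from hinge to end, so it lies flat. Both camera views show the brass staple standing through its slot.
- **Grey hasp:** the same patch of its end measured before and after differs by less than 0.5 mm.
- **Arm:** it ended about 180 mm above the case with only sensor-noise force.
- **Force:** the final press peaked at about 50 N, measured at the wrist (limit 120 N) and applied through the fingertips. This was harder than needed, because the hasp was already at its stop. The 40 N limit covers only the arm and gripper body, which I planned to keep clear of the case, but I did not measure contact there.

No check failed or disagreed. The side camera's depth was not usable for measuring, so I used it only for pictures.

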